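# Slide the staining tray under the magnifier bridge

## Task

Push the flat staining tray with the fingertips, lengthwise, into the low opening of the magnifier bridge until it lies straight in the bridge and sticks out equally far on both sides. Only slide it along the worktop: never lift or tip it. Do not push the bridge out of its place, leave the cup, the bottle and the timer where they stand, and take the hand clear at the end.

Things in the scene. Friction and masses are not known exactly. Their poses are not given: they have to be found in the camera images.
- stain_tray: flat dark staining tray, 100 x 200 x 22 mm, about 0.5 kg, loose; a solid block with upright sides. Origin: centre of its underside; y along the 200 mm length, x along the 100 mm width, z up. It starts on the bridge's right (-y) side, 30 to 55 mm out of line with the opening (nearer the robot), up to 0.18 rad askew, the end next to the bridge 50 mm or more short of it.
- bridge: low loose aluminium bridge on two legs, 1.6 kg, with a round black-rimmed magnifier on top. Origin: on the worktop, middle of the opening, a straight tunnel along its y axis (+y to the left), 120 mm wide in x, 27 mm high, 80 mm long (y -40 to +40). 194 mm wide overall, deck top 37 mm, magnifier rim 53 mm up. The tray is longer: in place, 60 mm of it stands out on each side.
- cup: clear empty specimen cup, 56 mm wide, 60 mm high, standing beyond the left end of the bridge and nearer the robot; leave it alone. Origin at the centre of its underside.
- reagent_bottle: small white bottle with a screw cap, 48 mm wide, 105 mm high, standing beyond the left end of the bridge and farther from the robot; leave it alone. Origin at the centre of its underside.
- timer: white bench timer, 58 x 72 x 18 mm, lying beyond the left end of the bridge, close to the front edge of the worktop; leave it alone. Origin at the centre of its underside.
There are look-alikes about, which are no part of the job. Leave any yellow look-alike of the bridge alone.

How it is judged:
At the end, for the whole second after the job is handed in: The tray lies flat and at rest under the bridge: its centre within 15 mm of the bridge's centre along the opening and 12 mm across it, its length within 0.1 rad of the opening's direction; the bridge stands level (y of stain_tray in the frame of bridge between -0.015 and 0.015 m and x of stain_tray in the frame of bridge between -0.012 and 0.012 m and angle between the y axis of stain_tray and the y axis of bridge, either way round below 0.1 rad and height (world z) of stain_tray below 0.004 m and angle between each of stain_tray, bridge's own z axis and vertical below 0.03 rad and linear speed of stain_tray below 0.01 m/s); the robot touches nothing.
It fails at once if the tray was lifted (its underside's centre more than 6 mm above the worktop) (height (world z) of stain_tray above 0.006 m).
It fails at once if the tray was tipped by more than 0.08 rad (angle between stain_tray's own z axis and vertical above 0.08 rad).
It fails at once if the bridge was pushed more than 12 mm from its place (distance of bridge from where it was at the start of the episode above 0.012 m).
It fails at once if the cup, the bottle or the timer was moved by more than 15 mm (distance of any of cup, reagent_bottle, timer from where it was at the start of the episode above 0.015 m).
It also fails if it takes over 48 s, if anything falls off the work surface, if the arm or the gripper's body presses on something with over 40 N, if the wrist force passes 120 N, or if a joint passes its speed limit or range.

## Robot

A 6-joint arm with a two-finger parallel gripper is mounted at the origin on a cart in front of the work surface, level with it; the furniture and walls round the work are solid. World frame = base frame: x ahead of the robot, y to its left, z up, the work surface at z = 0. Lengths are in m, angles in rad, forces in N, time in s.
With the tool pointing down it reaches from about 0.275 to 1 m from the base axis. Payload 8.4 kg.
Tool frame: the origin (TCP) lies at the very end of the fingers, on their centre line; the grasp point (between the pads) lies 19 mm behind it (grip_point_offset is the distance from the TCP to the grasp point, in m); z points along the fingers, y is the line along which they close (so a half turn about z gives the same grasp; the last joint's range is limited). The gripper opens to 85 mm and grips with 20 to 120 N. Pads are 22 mm wide; open, the fingers measure 114 mm over their backs; the gripper's body (76 mm by 85 mm) begins 54 mm behind the grasp point. The pads swing forward as they close: fully open they stand 13 mm farther back than shut.
Start: joints at [1.314, 0.353, 1.633, -0, 1.155, -0.002], TCP at [0.158, 0.605, 0.231] pointing down, gripper open.
Joint ranges: [-2.63, 2.63], [-0.92, 2.1], [0.06, 2.66], [-1.3, 4.44], [0, 2.69], [-3.02, 3.02]. Speed limits (rad/s): [2.22, 2.22, 2.79, 3.14, 3.14, 3.14].

## Interface

Orientations are given as a 3x3 rotation matrix whose columns are the frame's x, y, z axes.
In Python, from rig import * gives the robot as it stands.
- The arm moves only by the shell command python3 -m creep 'ROWS' [FORCE]. ROWS is text: rows parted by semicolons, each of 7 numbers parted by spaces: the shift along the tool's x, y, z in m, then the turn, a rotation vector about the tool's x, y, z in degrees, then the opening, from -1 (shut) to 1 (fully open), so that 0 is half open. In form: x y z ax ay az jaw; .... A call has 1 to 12 rows; each row is the pose to reach, as a shift and turn from the pose commanded when the call began, along the tool's axes at that moment; what a row does not reach only later rows make up. A row lasts 1/10 s, in which the tool goes at most 50 mm and 8.59 degrees, less where a joint would pass 70% of its speed; a pose out of reach is approached as far as the arm can. A call with a gripper value outside its range is refused whole. The fingers move at their own pace and stop on an object; FORCE is the grip in N (left out, the last holds). Time passes only in rows, so rows that repeat a pose let the fingers close. It gives the time, the measured TCP pose, the force, the opening and the grip force at its end, in the units of the state.
- get_state(): the state, without advancing time (a new reading comes with each control period).
- camera(name): name is "scene" or "top"; returns the picture (400x640x3 uint8, red, green, blue); there is no depth.
- camera_info(name): a dict with "fx", "fy", "cx", "cy" (pixels), "T" (4x4, takes a point from camera to world coordinates). Camera axes: x right, y down, z forward; pixel columns grow to the right and rows downward; lengths in m; the calibration is good to about 2 mm. A picture is of the moment at which its call begins. camera_info takes no time and is no camera call.
- job_done(): hands the job in; it is judged then, once.
Trained networks look in the newest picture that a camera, given by its name, has taken for a name from the list of things; names that differ only in an ending like _2 or _b are one class to them, and where a whole thing is asked for, a point or a joint stands for the part that bears it (a point fixed in the world has none). Each returns a list of dicts, best first, with "conf" (0 to 1); they miss things now and then, are a little off and sometimes report something else, mostly with a low value. They report only what shows in the picture. A call takes as long as a camera call. They do not tell look-alikes from the thing itself.
- masks_of(camera, thing): "mask" (400x640 bool, what is visible of it) and "box" ([centre column, centre row, width, height] as shares, 0 to 1, of the picture: columns of its width, rows of its height, round what is visible of it).
- tip_of(camera, thing): "location" ([column, row] as shares, 0 to 1, of the picture: columns of its width, rows of its height: a listed point, or the origin of a listed thing).
The state is a dict: "clock": time; "joint_pos": joint angles; "joint_velocities": joint speeds; "effort": joint torques, N m; "eef_pos": TCP position; "tool_rot": TCP orientation; "force": force on the tool from outside, world axes, zero at the start; "ft_torque": the same for the moment, N m; "finger_gap": finger opening in m; "grip_force": force on a finger pad.
Only numpy, scipy, OpenCV 4.12 (cv2) and the standard library are available. Lean on these libraries where they do the work, as an engineer would, in place of code of your own. Each camera call takes 0.05 s, during which the arm holds its last target. There are 200 camera calls.

## Working session

There is one attempt and no reset: what is moved stays moved. The work goes in short steps, Python scripts to look and compute and a shell command to move; the robot and the scene stay as the last step left them, time stands still between calls to the robot, and variables do not carry over. Pictures are saved under pics/ and viewed, at most 10 in all, crops included, and the job is handed in when it is done.

```bash
mkdir -p pics; cat > h.py <<'E'
from rig import *
import numpy as np, cv2
def ray(cam,u,v,z):
    i=camera_info(cam);T=np.array(i["T"])
    d=T[:3,:3]@np.array([(u-i["cx"])/i["fx"],(v-i["cy"])/i["fy"],1]);o=T[:3,3]
    return (o+d*(z-o[2])/d[2])
def save(cam,name):
    im=camera(cam);cv2.imwrite("pics/"+name,im[:,:,::-1]);return im
def maskpts(cam,m,z):
    c=max(cv2.findContours(m.astype(np.uint8),cv2.RETR_EXTERNAL,cv2.CHAIN_APPROX_NONE)[0],key=cv2.contourArea)[:,0]
    return np.array([ray(cam,u,v,z)[:2] for u,v in c])
def rect(cam,m,z):
    p=maskpts(cam,m,z)
    (c,s,a)=cv2.minAreaRect((p*1000).astype(np.float32))
    return np.round(c,1),np.round(s,1),round(a,2)
E
python3 - <<'E'
from h import *
np.set_printoptions(precision=4,suppress=True)
s=get_state();print(s["clock"],s["eef_pos"],s["tool_rot"],s["finger_gap"])
ims=[save("scene","s0.png"),save("top","t0.png")]
for c in("top","scene"):
    print(c,camera_info(c)["T"])
    for t in("stain_tray","bridge","cup","reagent_bottle","timer"):
        for d in masks_of(c,t):
            print(t,d["conf"],np.round(d["box"],3),rect(c,d["mask"],.022 if t=="stain_tray" else .037) if d["mask"].sum()>20 else"")
        for d in tip_of(c,t):
            u,v=d["location"];print("  tip",d["conf"],u*640,v*400,ray(c,u*640,v*400,0))
E
```

```text
0.0 [0.1574 0.6043 0.2306] [[-0.9677  0.252  -0.0003]
 [ 0.252   0.9677 -0.0014]
 [-0.     -0.0014 -1.    ]] 0.08539829342477305
top [[ 0.0281 -0.9955  0.0906  0.3974]
 [-0.9994 -0.0299 -0.0182  0.0055]
 [ 0.0208 -0.09   -0.9957  1.6725]
 [ 0.      0.      0.      1.    ]]
stain_tray 0.57 [0.524 0.512 0.102 0.088] (array([ 556.7, -117. ]), array([101.5, 202.2]), 8.75)
  tip 0.72 335.67999999999995 205.6 [ 0.5545 -0.1131  0.    ]
bridge 0.89 [0.42  0.484 0.039 0.138] (array([586.5, 109. ]), array([190.1,  84.4]), 4.17)
bridge 0.72 [0.664 0.522 0.057 0.15 ] (array([ 557.2, -406.1]), array([190.1,  89.3]), 13.26)
  tip 0.95 425.28 204.8 [ 0.5663 -0.4142  0.    ]
  tip 0.6 268.672 190.52 [0.5984 0.1125 0.    ]
cup 0.55 [0.292 0.542 0.028 0.043] (array([496.1, 376.3]), array([58.9, 61.4]), 2.78)
  tip 0.55 188.096 213.60000000000002 [0.5131 0.3768 0.    ]
reagent_bottle 0.58 [0.311 0.428 0.031 0.048] (array([649.3, 341.9]), array([61.4, 47.1]), 58.04)
reagent_bottle 0.38 [0.526 0.513 0.097 0.09 ] (array([ 555.6, -114.8]), array([ 99. , 199.1]), 8.81)
  tip 0.8 200.89600000000002 172.8 [0.
[... 427 characters left out ...]
99999999998 [ 0.5408 -0.1231  0.    ]
bridge 0.8 [0.684 0.605 0.058 0.119] (array([ 523.4, -418.5]), array([216.3,  81.5]), 14.17)
bridge 0.76 [0.479 0.482 0.057 0.082] (array([554.4,  96. ]), array([210.4, 110.5]), 4.03)
  tip 0.88 438.592 244.4 [ 0.5657 -0.4154 -0.    ]
  tip 0.76 306.624 193.12 [0.5865 0.1109 0.    ]
  tip 0.18 352.192 217.32 [ 0.5435 -0.1123  0.    ]
reagent_bottle 0.71 [0.417 0.401 0.016 0.085] (array([672.7, 363. ]), array([237.9,  44.9]), 40.45)
timer 0.47 [0.416 0.399 0.019 0.077] (array([672.4, 363.4]), array([238.4,  48.9]), 42.45)
timer 0.41 [0.401 0.497 0.024 0.033] (array([408.8, 198.4]), array([90.8, 39.8]), 44.63)
  tip 0.45 248.0 198.32 [0.4356 0.2645 0.    ]
```

View pics/t0.png

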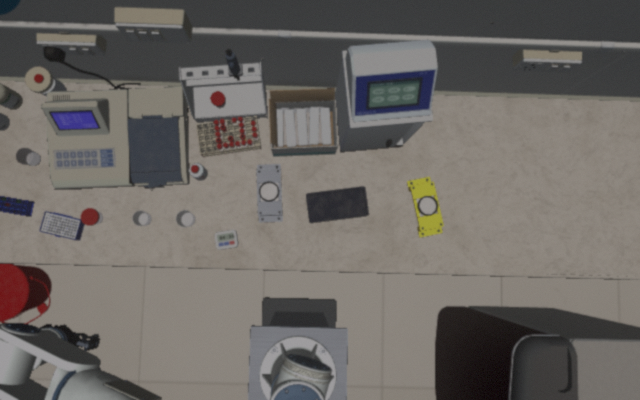

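View pics/s0.png

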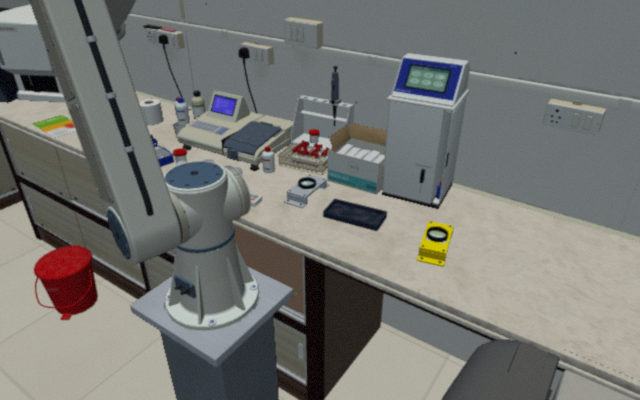

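The top view shows the grey bridge at (270,192), the tray at (337,205) and the yellow look-alike bridge at (427,207). The scene view agrees: grey bridge at (306,190), tray at (355,214). I'll check the fit with a model overlay.

```bash
cat >> h.py <<'E'
def proj(cam,P):
    i=camera_info(cam);T=np.array(i["T"]);p=(np.atleast_2d(P)-T[:3,3])@T[:3,:3]
    return p[:,:2]/p[:,2:]*[i["fx"],i["fy"]]+[i["cx"],i["cy"]]
def overlay(im,name,objs,box=(250,150,130,85),k=6,cam="top"):
    u0,v0,w,h=box
    o=cv2.resize(im[v0:v0+h,u0:u0+w,::-1],None,fx=k,fy=k,interpolation=cv2.INTER_CUBIC)
    for x,y,a,wx,wy,z,col in objs:
        a=np.radians(a);R=np.array([[np.cos(a),-np.sin(a)],[np.sin(a),np.cos(a)]])
        q=np.array([[-1,-1],[1,-1],[1,1],[-1,1]])*[wx/2,wy/2]@R.T+[x,y]
        p=proj(cam,np.c_[q,np.full(4,z)])
        cv2.polylines(o,[np.int32((p-[u0,v0]+.5)*k)],True,col,1)
    cv2.imwrite("pics/"+name,o)
def go(x,y,z,yaw):
    "shift and turn to the TCP pose; yaw = world angle of tool y, deg"
    s=get_state();R=np.array(s["tool_rot"]);a=np.radians(yaw)
    Y=np.array([np.cos(a),np.sin(a),0]);Z=np.array([0,0,-1.]);T=np.c_[np.cross(Y,Z),Y,Z]
    rv=cv2.Rodrigues(R.T@T)[0].ravel()
    print("shift",np.round(R.T@(np.array([x,y,z])-s["eef_pos"]),4),"turn",np.round(np.degrees(rv),1))
E
python3 - <<'E'
from h import *
im=cv2.imread("pics/t0.png")[:,:,::-1]
overlay(im,"o0.png",[(.5567,-.117,8.75,.1,.2,.022,(0,255,0)),(.588,.110,4.17,.194,.08,.037,(0,0,255))])
print(np.round(get_state()["joint_pos"],3))
go(.465,-.12,.23,94.2)
E
```

```text
[ 1.314  0.353  1.633  0.     1.155 -0.002]
shift [-0.4802 -0.6239  0.0013] turn [ -0.   -0.  -18.8]
```

View pics/o0.png

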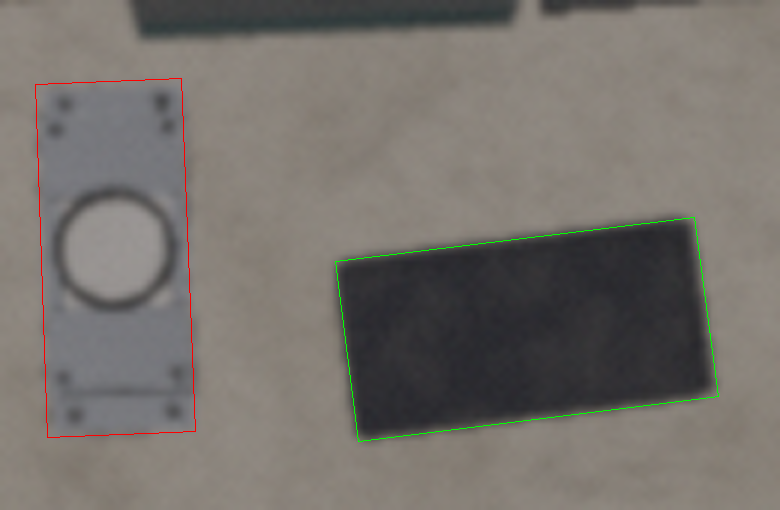

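```bash
python3 -m creep '-.02 -.02 0 0 0 0 0; -.05 -.06 0 0 0 -3 0; -.08 -.1 0 0 0 -6 0; -.11 -.14 0 0 0 -9 0; -.14 -.18 0 0 0 -12 0; -.17 -.22 0 0 0 -15 0; -.2 -.26 0 0 0 -18.8 0; -.23 -.3 0 0 0 -18.8 0; -.26 -.34 0 0 0 -18.8 0; -.29 -.38 0 0 0 -18.8 0; -.32 -.42 0 0 0 -18.8 0; -.35 -.455 0 0 0 -18.8 0'; python3 -c "
from h import *
go(.465,-.12,.05,94.2)"
```

```text
clock: 2.3
eef_pos: [0.3818, 0.0741, 0.2317]
tool_rot: [[-0.997, -0.073, 0.001], [-0.073, 0.997, 0.0], [-0.001, 0.0, -1.0]]
force: [0.9, 1.1, -0.2]
finger_gap: 0.0424
grip_force: 0.0
shift [-0.0686 -0.1997  0.1818] turn [ 0.   0.1 -0. ]
```

```bash
python3 -m creep '-.01 -.04 .02 0 0 0 0; -.03 -.08 .05 0 0 0 0; -.045 -.12 .07 0 0 0 0; -.06 -.16 .1 0 0 0 0; -.068 -.19 .13 0 0 0 0; -.068 -.2 .16 0 0 0 0; -.068 -.2 .182 0 0 0 0; -.068 -.2 .2 0 0 0 0; -.068 -.2 .215 0 0 0 0; -.068 -.2 .225 0 0 0 0; -.068 -.2 .225 0 0 0 0'; python3 -c "
from h import *
go(.54,-.12,.006,94.2)
im=save('scene','s1.png');cv2.imwrite('pics/s1c.png',cv2.resize(im[150:280,250:450,::-1],None,fx=4,fy=4))"
```

```text
clock: 3.4
eef_pos: [0.4634, -0.118, 0.0054]
tool_rot: [[-0.997, -0.073, -0.002], [-0.073, 0.997, 0.0], [0.002, 0.001, -1.0]]
force: [0.9, 0.3, -0.3]
finger_gap: 0.0427
grip_force: 0.0
shift [-0.0763 -0.0076 -0.0008] turn [ 0.  -0.1  0. ]
```

View pics/s1c.png

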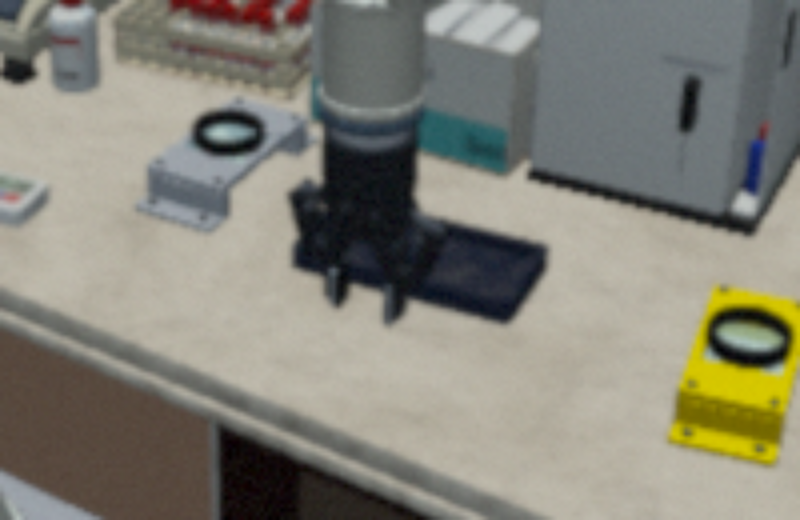

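The fingers stand at table level in front of the tray's near long side. Next I push it sideways, which also squares it to the bridge.

```bash
python3 -m creep '-.012 0 0 0 0 0 0; -.023 0 0 0 0 0 0; -.03 0 0 0 0 0 0; -.036 0 0 0 0 0 0; -.043 0 0 0 0 0 0; -.05 0 0 0 0 0 0; -.057 0 0 0 0 0 0; -.063 0 0 0 0 0 0; -.068 0 0 0 0 0 0; -.072 0 0 0 0 0 0; -.074 0 0 0 0 0 0; -.074 0 0 0 0 0 0'; cat > look.py <<'E'
from h import *
im=camera("top")
B=np.array([.588,.110]);a=4.17
for n in("stain_tray","bridge"):
    for d in masks_of("top",n):
        c,s,g=rect("top",d["mask"],.022 if n=="stain_tray" else .037)
        print(n,d["conf"],c,s,g)
        if n=="stain_tray":
            r=np.radians(a);e=np.array([[np.cos(r),np.sin(r)],[-np.sin(r),np.cos(r)]])@(c/1000-B);print("  in bridge frame",np.round(e,4),"rel ang",(g-a+45)%90-45)
E
python3 look.py
```

```text
clock: 4.65
eef_pos: [0.5385, -0.1128, 0.0063]
tool_rot: [[-0.997, -0.073, 0.001], [-0.073, 0.997, -0.0], [-0.001, -0.0, -1.0]]
force: [-0.3, 0.2, -1.1]
finger_gap: 0.0424
grip_force: 0.2
stain_tray 0.61 [595.9 -47. ] [100.  63.] 1.63
  in bridge frame [-0.0035 -0.1572] rel ang -2.539999999999999
bridge 0.92 [ 556.1 -405.6] [197.5  95. ] 11.22
bridge 0.9 [586.6 108.6] [190.7  81.8] 3.5
```

```bash
python3 -m creep '.02 0 0 0 0 0 0; .03 0 -.03 0 0 8 0; .03 -.01 -.07 0 0 16 0; .02 -.05 -.1 0 0 24 0; 0 -.09 -.1 0 0 32 0; -.03 -.12 -.1 0 0 40 0; -.06 -.14 -.1 0 0 48 0; -.065 -.15 -.1 0 0 56 0; -.065 -.15 -.1 0 0 64 0; -.065 -.15 -.1 0 0 72 0; -.065 -.15 -.1 0 0 80 0; -.065 -.15 -.1 0 0 88 0'; python3 look.py; python3 -c "
from h import *
print(get_state()['joint_pos'])
go(.6147,-.254,.006,4.2)"
```

```text
clock: 6.0
eef_pos: [0.6138, -0.2578, 0.1064]
tool_rot: [[-0.102, 0.995, 0.001], [0.995, 0.102, -0.0], [-0.0, 0.001, -1.0]]
force: [0.0, -0.3, 0.3]
finger_gap: 0.0428
grip_force: 0.0
stain_tray 0.76 [ 600.5 -117.7] [101.7 203. ] 4.41
  in bridge frame [-0.0041 -0.228 ] rel ang 0.240000000000002
stain_tray 0.24 [588.4 111.3] [192.2  84.2] 4.17
  in bridge frame [0.0005 0.0013] rel ang 0.0
bridge 0.91 [589.1 107.4] [191.2  79.2] 3.22
[-3.99781098e-01  5.43580338e-01  1.63716044e+00  1.94414024e-05
  9.60257893e-01 -5.10919471e-01]
shift [0.0036 0.0013 0.1004] turn [0.  0.  2.2]
```

The tray is nearly in line: -4 mm across and 0.2° off. I lower the hand behind its right end.

```bash
python3 -m creep '.004 -.003 .03 0 0 2.2 0; .004 -.003 .06 0 0 2.2 0; .004 -.003 .08 0 0 2.2 0; .004 -.003 .095 0 0 2.2 0; .004 -.003 .1 0 0 2.2 0; .004 -.003 .1 0 0 2.2 0'
```

```text
clock: 6.75
eef_pos: [0.6102, -0.254, 0.006]
tool_rot: [[-0.071, 0.997, -0.0], [0.997, 0.071, 0.0], [0.0, -0.0, -1.0]]
force: [0.5, -0.3, -0.9]
finger_gap: 0.0428
grip_force: 0.0
```

```bash
python3 -m creep '.012 0 0 0 0 0 0; .022 0 0 0 0 0 0; .029 0 0 0 0 0 0; .036 .001 0 0 0 0 0; .045 .001 0 0 0 0 0; .055 .002 0 0 0 0 0; .065 .002 0 0 0 0 0; .075 .003 0 0 0 0 0; .084 .003 0 0 0 0 0; .091 .004 0 0 0 0 0; .095 .004 0 0 0 0 0; .096 .004 0 0 0 0 0'; python3 look.py; python3 - <<'E'
from h import *
im=save("top","t2.png")
overlay(im,"o2.png",[(.588,.110,4.17,.194,.08,.037,(0,0,255))])
E
```

```text
clock: 7.95
eef_pos: [0.6075, -0.1574, 0.0062]
tool_rot: [[-0.07, 0.998, -0.0], [0.998, 0.07, 0.0], [0.0, -0.0, -1.0]]
force: [-0.3, -4.2, 1.8]
finger_gap: 0.0426
grip_force: 2.1
stain_tray 0.78 [598.6 -28.9] [ 99.9 159.2] 1.79
  in bridge frame [ 0.0005 -0.1393] rel ang -2.3800000000000026
bridge 0.65 [586.5 109.7] [190.5  82. ] 4.0
bridge 0.63 [ 556.8 -407. ] [197.9  90.3] 12.62
```

View pics/o2.png

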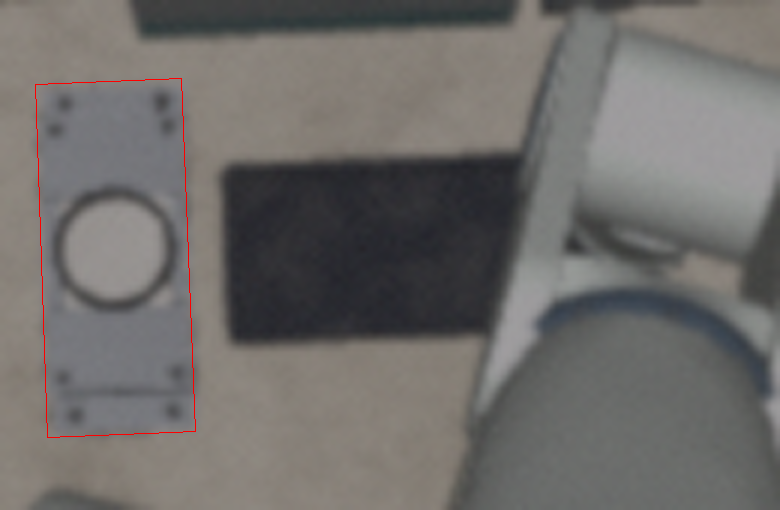

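The tray, with its left edge at about (229,254) in the crop, points straight at the middle of the bridge. The bridge still matches its red outline. I keep pushing.

```bash
python3 -m creep '.006 0 0 0 0 0 0; .013 0 0 0 0 0 0; .021 0 0 0 0 0 0; .029 0 0 0 0 0 0; .037 0 0 0 0 0 0; .045 0 0 0 0 0 0; .053 0 0 0 0 0 0; .061 0 0 0 0 0 0; .068 0 0 0 0 0 0; .074 0 0 0 0 0 0; .078 0 0 0 0 0 0; .08 0 0 0 0 0 0'; python3 look.py
```

```text
clock: 9.35
eef_pos: [0.6019, -0.0777, 0.0063]
tool_rot: [[-0.07, 0.998, 0.0], [0.998, 0.07, -0.0], [-0.0, 0.0, -1.0]]
force: [-0.7, -2.6, -2.0]
finger_gap: 0.0428
grip_force: 1.1
stain_tray 0.88 [591.9  29. ] [103.1  82.7] 1.79
  in bridge frame [-0.002  -0.0811] rel ang -2.3800000000000026
bridge 0.84 [585.8 107.1] [191.9  85.3] 6.11
bridge 0.79 [ 558.1 -406. ] [188.5  87.3] 13.52
```

```bash
python3 -m creep '.006 0 0 0 0 0 0; .013 0 0 0 0 0 0; .021 0 0 0 0 0 0; .029 0 0 0 0 0 0; .037 0 0 0 0 0 0; .045 0 0 0 0 0 0; .052 0 0 0 0 0 0; .058 0 0 0 0 0 0; .063 0 0 0 0 0 0; .067 0 0 0 0 0 0; .069 0 0 0 0 0 0; .069 0 0 0 0 0 0'; python3 - <<'E'
from h import *
s=get_state();p=s["eef_pos"][:2]-np.array([.588,.110]);print("tcp in bridge y",-.0727*p[0]+.9974*p[1])
im=save("top","t3.png")
overlay(im,"o3.png",[(.588,.110,4.17,.194,.08,.037,(0,0,255)),(.588,.110,4.17,.1,.2,.022,(0,255,0))],box=(215,150,130,85))
E
```

```text
clock: 10.7
eef_pos: [0.597, -0.0088, 0.0062]
tool_rot: [[-0.07, 0.998, -0.0], [0.998, 0.07, 0.0], [0.0, -0.0, -1.0]]
force: [-0.1, -0.8, -0.0]
finger_gap: 0.0429
grip_force: 0.0
tcp in bridge y -0.11917024579755338
```

View pics/o3.png

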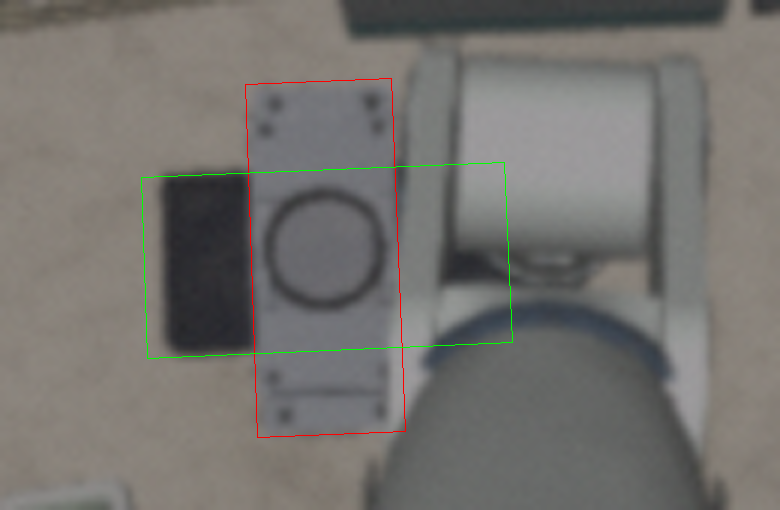

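The tray's left end shows at column 165, about 20 px (10 mm) short of the green target outline, and it is straight. I push 9 mm more, then back off and clear the hand.

```bash
python3 -m creep '.003 0 0 0 0 0 0; .006 0 0 0 0 0 0; .008 0 0 0 0 0 0; .009 0 0 0 0 0 0; .009 0 0 0 0 0 0; 0 0 0 0 0 0 0; -.02 0 0 0 0 0 0; -.04 0 -.02 0 0 0 0; -.07 0 -.05 0 0 0 0; -.11 0 -.09 0 0 0 0; -.15 0 -.12 0 0 0 0; -.19 0 -.14 0 0 0 0'; python3 -m creep '-.04 0 0 0 0 0 0; -.08 -.02 0 0 0 0 0; -.12 -.05 0 0 0 0 0; -.15 -.08 0 0 0 0 0; -.15 -.08 0 0 0 0 0'; python3 look.py; python3 - <<'E'
from h import *
im=save("top","t4.png")
overlay(im,"o4.png",[(.588,.110,4.17,.194,.08,.037,(0,0,255)),(.588,.110,4.17,.1,.2,.022,(0,255,0))],box=(215,150,130,85))
E
```

```text
clock: 11.95
eef_pos: [0.6108, -0.1995, 0.1482]
tool_rot: [[-0.07, 0.998, 0.002], [0.998, 0.07, -0.0], [-0.0, 0.002, -1.0]]
force: [1.1, 0.4, -0.4]
finger_gap: 0.0427
grip_force: 0.0
clock: 12.45
eef_pos: [0.5374, -0.3571, 0.1457]
tool_rot: [[-0.065, 0.998, -0.001], [0.998, 0.065, -0.001], [-0.0, -0.001, -1.0]]
force: [0.3, 0.9, 0.6]
finger_gap: 0.0425
grip_force: 0.0
stain_tray 0.72 [591.5  40.6] [103.1  59.6] 1.79
  in bridge frame [-0.0016 -0.0695] rel ang -2.3800000000000026
stain_tray 0.46 [588.4 109.9] [191.8  80.7] 4.48
  in bridge frame [ 0.0004 -0.0001] rel ang 0.3100000000000023
bridge 0.76 [585.3 109.4] [192.8  81.5] 4.6
bridge 0.71 [ 619.6 -367.2] [56.6 98.8] 63.31
```

View pics/o4.png

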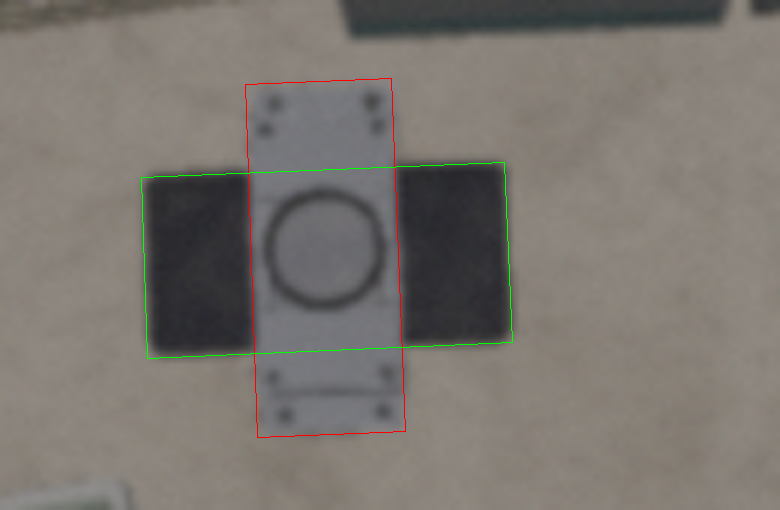

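The tray fills the green target outline, sticking out equally from columns 145-250 and 400-508. The bridge has not moved.

```bash
python3 -c "
from rig import *
print(job_done())"
```

```text
the job is handed in; nothing more can be done
None
```

The tray is under the bridge, straight and, as far as the last top picture shows, sticking out equally on both sides; the bridge hasn't moved, the hand is clear, and the job was handed in at about 13 s, with no verdict returned.

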